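# Take a colorimeter reading through filter 6

## Robot

A 7-joint arm with a two-finger parallel gripper is mounted at the origin on the work surface. World frame = base frame: x ahead of the robot, y to its left, z up, the work surface at z = 0. Lengths are in mm, angles in rad, forces in N, time in s.
With the tool pointing down it reaches from about 400 to 875 mm from the base axis. Payload 6.5 kg.
Tool frame: the origin (TCP) lies on the centre line of the jaws, within the pads' length; the fingertips stand 22 mm ahead of it and the grasp point (between the pads) lies 3 mm ahead of it; z points along the fingers, y is the line along which they close (so a half turn about z gives the same grasp; the last joint's range is limited). The gripper opens to 88 mm and grips with 3 to 60 N. Pads are 18 mm wide; open, the fingers measure 123 mm over their backs; the gripper's body (75 mm by 187 mm) begins 45 mm behind the grasp point.
Start: joints at [1.05, 0.536, -0.004, 1.538, 0.003, 1.067, -0.071], TCP at [285.529, -583.921, 260.716] pointing down, gripper open.
Joint ranges: [-2.7, 2.7], [-0.37, 2.16], [-1.27, 1.26], [0.24, 2.4], [-1.31, 4.45], [0.19, 1.91], [-2.76, 2.76]. Speed limits (rad/s): [2.39, 2.39, 3.14, 3.14, 3.14, 3.14, 3.14].

## Interface

Orientations are given as a rotation vector (axis times angle).
In Python, from bench import r gives the robot as it stands. Calls block until the motion is done:
- r.movep(position, orientation): joint-space move of the TCP to a pose.
- r.movel(position, orientation=None, vel=150, contact_N=None): straight line of the TCP; orientation=None keeps the orientation; vel is the mean speed in mm/s. With contact_N (N) it stops when the force on the tool has changed by that much, and returns True; else False.
- r.set_joints(angles): joint-space move.
- r.grip(opening, f_grip=None): finger opening in mm; f_grip is the grip in N (None keeps the last); returns when the fingers have stopped.
- r.hold(seconds).
- r.ik(position, orientation): joint angles nearest the present ones, or None.
- r.sense(): the state.
- r.read_camera(name): name is "scene" or "top" or "wrist"; returns the picture (384x512x3 uint8, red, green, blue); there is no depth.
- r.get_calibration(name): a dict with "intrinsics" (3x3 intrinsics, pixels), "k1" (the pictures are not rectified: a ray, as slopes to the right and down, at radius r is drawn at 1 + k1 r^2 times it, then the intrinsics apply), "view" (4x4, takes a point from world to camera coordinates). Camera axes: x right, y down, z forward; pixel columns grow to the right and rows downward; lengths in mm; the calibration is good to about 2 mm. A picture is of the moment at which its call begins: read the wrist's pose just before it. get_calibration takes no time and is no camera call; for the wrist camera it gives the pose at the moment of the call.
A pose or a line that the arm cannot do raises r.IKError and nothing moves.
- r.hand_in(): hands the job in; it is judged then, once.
The state is a dict: "clock": time; "qpos": joint angles; "joint_velocities": joint speeds; "joint_torque": joint torques, N m; "tool_pos": TCP position; "tool_rot": TCP orientation; "contact_force": force on the tool from outside, world axes, zero at the start; "torque": the same for the moment, N m; "width": finger opening in mm; "grasp_force": force on a finger pad.
Only numpy, scipy, OpenCV 4.12 (cv2) and the standard library are available. Lean on these libraries where they do the work, as an engineer would, in place of code of your own. Each camera call takes 0.05 s, during which the arm holds its last target. There are 200 camera calls.

## Task

Take a reading on the green colorimeter: with a fingertip, push the pointer of the filter selector round, click by click, to filter 6 (filter 1 is at the anticlockwise end stop, marked by the long tick; each click clockwise is the next filter), and push the open sample lid over until it lies fully shut. Only then press the wide read key right down and let it come back up. Do not grip the selector between the fingers, leave the sample cuvette standing in its well, and leave everything else on the bench where it is.

Things in the scene. Friction and masses are not known exactly. Their poses are not given: they have to be found in the camera images.
- colorimeter: Fixed green instrument, 340 mm wide (y), 240 deep (x), front to -x. Origin: centre of underside. Flat deck 94 mm high from x = 30 to 120 mm; front panel slopes 12 degrees, from 62 mm high at x = -120 to 94 at x = 30. At the deck's right a black display box 60 x 130, 22 mm above the deck. On the panel behind the read key two fixed trimmer knobs, 18 wide, 14 tall.
- selector_hub (a point): Fixed point on the panel, on the selector's axis. z = panel normal (leans 12 degrees to the front), x up the slope, y left. Ticks of the eight filters lie 38 to 45 mm from it every 30 degrees: filter 1 (long tick, 13 mm) at +105 degrees from this x about z (left, slightly to the front), filter 8 at -105 degrees.
- selector (a joint): Selector angle, rad, growing clockwise seen from above: filter n is at (n-1) x 0.5236, filter 6 at 2.618. A ball detent pulls it to the nearest filter: about 0.09 N m (3.5 N at 26 mm from the axis) takes it half-way to the next, then it jumps there by itself. Stops 0.1 rad beyond filters 1 and 8. Starts at rest at filter 1, 2 or 3.
- selector_nose (a point): Tip of the selector's pointer, top face. Black selector: round skirt 60 mm across, 7 high, with an upright bar 14 wide, 58 long, from 7 to 29 mm above the panel, reaching 35 mm from the axis at the nose and 23 at the tail; a white line marks the nose. Site x points from the axis along the nose, z is the axis. Pressing both flanks at once is gripping.
- sample_lid (a joint): Angle of the sample lid, rad: 0 = shut on its collar, 1.57 = upright, stop at 1.95. It starts open at 1.3 to 1.8. A stiff hinge (0.05 N m) lets it stay wherever it is left; it does not fall shut.
- lid_hinge (a point): Fixed point, middle of the lid's hinge line, 104 mm above the bench at the left end of the deck. Axes as the colorimeter's: the hinge runs along x, the lid shuts towards -y (to the right) and stands up when open.
- lid_edge (a point): Middle of the free edge of the lid, on its outer face (the upper face when shut), 79 mm from the hinge line and 9 mm above it when shut. The lid is a black plate 78 mm along the hinge, 9 mm thick, with a small lip 30 mm wide that reaches 7 mm further (86 mm from the hinge).
- read_key (a joint): Travel of the read key, m, 0 = up, 0.004 = right down. Springy: 1.5 N starts it, 5 N takes it right down; it comes back up when let go.
- key_top (a point): Centre of the top of the read key, a light grey bar 34 mm wide (along y) and 20 mm deep at the front left of the panel; its top stands 9 mm above the panel. z is the panel normal, along which it is pressed.
- sample_cuvette: Capped square cuvette, 12.5 x 12.5 x 45 mm, standing loose in the 16 mm well beneath the lid, its top 7 mm above the deck, below the 10 mm collar. Origin: centre of its underside.
- blank_cuvette: Loose bystander: the same cuvette, standing on the rear deck between the display and the lid. Origin: underside.
- beaker: Loose bystander: small glass beaker, 44 mm across, 58 mm tall, on the bench left of the colorimeter. Origin: underside.
- amber_bottle: Loose bystander: amber bottle, 68 mm across, 160 mm tall, right of the colorimeter. Origin: underside.
- flask: Loose bystander: conical flask, 82 mm across, 110 mm tall, behind the colorimeter. Origin: underside.
- timer: Loose bystander: flat timer, 65 x 65 x 18 mm, front right. Origin: underside.
- marker_pen: Loose bystander: pen 130 mm long lying on the bench, front left. Origin: underside of its middle.

How it is judged:
By the outcome, as a careful person would: the job done as asked, in the order asked, and still so for the second after the job is handed in, with the robot touching nothing.
It also fails if it takes over 58 s, if anything falls off the work surface, if the arm or the gripper's body presses on something with over 40 N, if the wrist force passes 120 N, or if a joint passes its speed limit or range.

## Working session

There is one attempt and no reset: what is moved stays moved. The work goes in short steps, each a Python script; the robot and the scene stay as the last script left them, time stands still between calls to the robot, and variables do not carry over. Pictures are saved under pics/ and viewed, at most 10 in all, crops included, and the job is handed in when it is done.

```bash
mkdir -p pics; ls
python3 - <<'E'
from bench import r
import cv2
for n in("scene","top"):
    im=r.read_camera(n); cv2.imwrite(f"pics/{n}0.png",im[:,:,::-1]); 
    c=r.get_calibration(n); print(n,c)
print(r.sense())
E
```

```text
pics
scene {'intrinsics': array([[450.24821307,   0.        , 256.00093207],
       [  0.        , 450.24821307, 191.79974456],
       [  0.        ,   0.        ,   1.        ]]), 'k1': -0.15841241732612013, 'view': array([[-7.73262755e-01,  6.33861522e-01,  1.68606574e-02,
         3.84954037e+02],
       [ 4.33484856e-01,  5.47850911e-01, -7.15506994e-01,
        -1.53480226e+02],
       [-4.62769479e-01, -5.45966070e-01, -6.98402076e-01,
         1.45404045e+03],
       [ 0.00000000e+00,  0.00000000e+00,  0.00000000e+00,
         1.00000000e+00]])}
top {'intrinsics': array([[472.29712893,   0.        , 246.54020042],
       [  0.        , 472.29712893, 191.07590218],
       [  0.        ,   0.        ,   1.        ]]), 'k1': 0.06076057191665555, 'view': array([[ 6.78646006e-03, -9.99853235e-01, -1.57306099e-02,
         1.43913302e+01],
       [-9.87095842e-01, -4.18140760e-03, -1.60075966e-01,
         5.21972279e+02],
       [ 1.59986697e-01,  1.66139688e-02, -9.86979348e-01,
         1.20899206e+03],
       [ 0.00000000e+00,  0.00000000e+00,  0.00000000e+00,
         1.00000000e+00]])}
{'clock': 0.1, 'qpos': array([ 1.04981707,  0.53710363, -0.00440013,  1.53872429,  0.00259019,
        1.06729468, -0.07116759]), 'joint_velocities': array([ 0.00229959, -0.00063395,  0.00172728, -0.00212639,  0.00038841,
       -0.00091383,  0.00102848]), 'joint_torque': array([ 3.18306877e-03, -5.72083354e+01,  9.94205251e-01, -2.52232486e+01,
       -5.61643811e-02,  1.35185866e-02,  1.12378143e-05]), 'tool_pos': array([ 285.2767546 , -583.49920085,  259.93796283]), 'tool_rot': array([-3.05928394e+00, -7.07999153e-01,  7.27308592e-04]), 'contact_force': array([ 0.27603051, -0.37633723, -0.18594903]), 'torque': array([ 0.00622597, -0.00306049, -0.037288  ]), 'grasp_force': 0.0, 'width': 87.91246800470275}
```

View pics/top0.png

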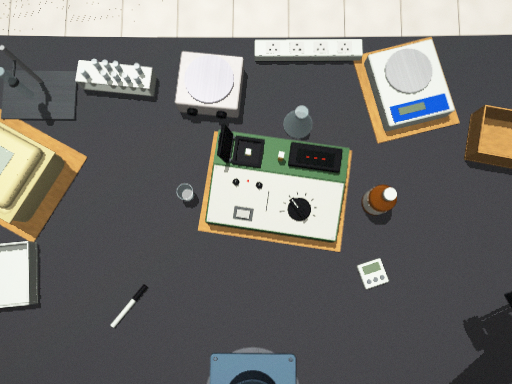

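View pics/scene0.png

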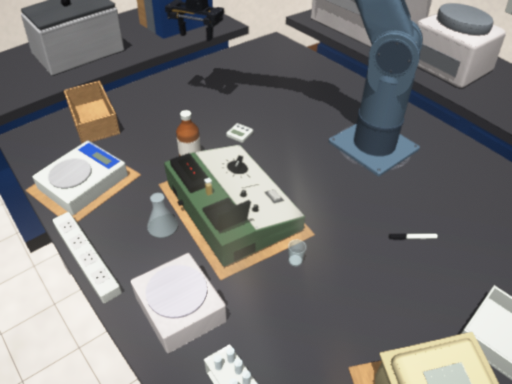

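```bash
cat > h.py <<'E'
import numpy as np, cv2
from scipy.spatial.transform import Rotation as R
from bench import r
def ray(cal,uv):
    K,V,k=cal["intrinsics"],cal["view"],cal["k1"]
    x=np.array([(uv[0]-K[0,2])/K[0,0],(uv[1]-K[1,2])/K[1,1]]); u=x.copy()
    for _ in range(20): u=x/(1+k*(u@u))
    return -V[:3,:3].T@V[:3,3], V[:3,:3].T@np.r_[u,1]
def onz(cal,uv,z):
    o,d=ray(cal,uv); return o+d*(z-o[2])/d[2]
def proj(cal,p):
    c=cal["view"][:3,:3]@p+cal["view"][:3,3]; u=c[:2]/c[2]; u=u*(1+cal["k1"]*(u@u))
    return cal["intrinsics"][:2,:2]@u+cal["intrinsics"][:2,2]
def down(yaw): return (R.from_euler('z',yaw)*R.from_euler('x',np.pi)).as_rotvec()
def snap(n,cam="wrist",s=1.5):
    cal=r.get_calibration(cam); im=r.read_camera(cam)
    np.savez(f"pics/{n}.npz",im=im,**cal)
    cv2.imwrite(f"pics/{n}.png",cv2.resize(im[:,:,::-1],None,fx=s,fy=s,interpolation=cv2.INTER_CUBIC)); return cal,im
E
python3 - <<'E'
from h import *
c=r.get_calibration("top")
for n,uv,z in(("rear L",(217,133),94),("rear R",(352,149),94),("selector",(299,209),90),("key",(243,213),80),("lidtop",(226,145),150)):
    print(n,onz(c,uv,z).round())
p=onz(c,(272,195),80); yaw=-.12
for y in (yaw,yaw+np.pi,yaw+np.pi/2,yaw-np.pi/2): print(y,r.ik([p[0]-20,p[1],400],down(y)))
r.movep([p[0]-20,p[1],400],down(yaw))
cal,im=snap("w1"); print(-cal["view"][:3,:3].T@cal["view"][:3,3],r.sense()["tool_pos"],r.sense()["clock"])
E
```

```text
rear L [665.  94.  94.]
rear R [ 624. -253.   94.]
selector [ 469. -116.   90.]
key [459.  25.  80.]
lidtop [619.  67. 150.]
-0.12 [ 0.27317873  0.14253574 -0.29688747  1.75602018  0.0438127   1.24948147
 -1.72551034]
3.021592653589793 [ 0.67695876  0.19801194 -0.76773535  1.73603304  0.14375709  1.26517958
  1.32634965]
1.4507963267948965 [ 0.46374288  0.16228785 -0.51431727  1.74617763  0.0837227   1.25486053
 -0.19099695]
-1.6907963267948967 None
[552.42711432 -57.71559173 523.91949291] [485.85118866 -49.57687762 399.78545945] 2.2583
```

View pics/w1.png

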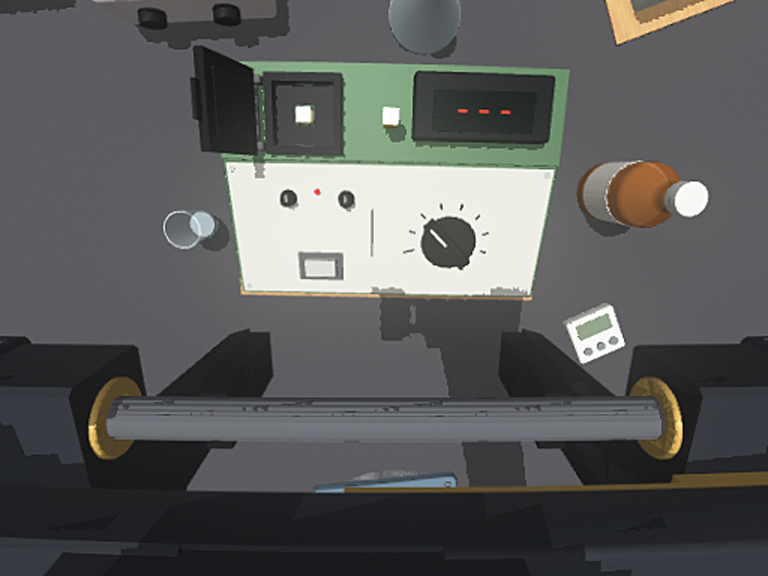

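```bash
cat > m.py <<'E'
from h import *
d=dict(np.load("pics/w1.npz")); im=d["im"].astype(int); cal=d
R_,G,B=im[...,0],im[...,1],im[...,2]
green=(G>R_+15)&(G>B+8)
# rear edge & crease at z=94
rear=[];cre=[]
for u in range(235,375):
    v=np.where(green[30:120,u])[0]
    if len(v)>4: rear.append(onz(cal,(u,30+v[0]-.5),94)); 
    c=[v for v in range(95,118) if green[v,u] ]
    if c: cre.append(onz(cal,(u,max(c)+.5),94))
right=[]
for v in range(50,106):
    u=np.where(green[v,355:400])[0]
    if len(u): right.append(onz(cal,(355+u[-1]+.5,v),94))
rear,cre,right=map(np.array,(rear,cre,right))
def fit(p,ax):
    q=p
    for _ in range(3):
        c=np.polyfit(q[:,ax],q[:,1-ax],1); e=abs(np.polyval(c,q[:,ax])-q[:,1-ax]); q=q[e<=max(1.,np.median(e)*2)]
    return c,e.std()
fr,fc,fg=fit(rear,1),fit(cre,1),fit(right,0); print("x(y)",fr,fc,"y(x)",fg)
yaw=(-np.arctan(fr[0][0])-np.arctan(fc[0][0]))/2; yr=np.arctan(fg[0][0])
print("yaw",yaw,-np.arctan(fr[0][0]),-np.arctan(fc[0][0]),yr)
def cross(a,b): # x=a y, y=b x
    y=(b[0]*a[1]+b[1])/(1-a[0]*b[0]); return np.array([a[0]*y+a[1],y])
P,Q=cross(fr[0],fg[0]),cross(fc[0],fg[0]); print("rear right",P,"crease right",Q,np.linalg.norm(P-Q))
C,S=np.cos(yaw),np.sin(yaw); M=np.array([[C,-S],[S,C]])
print("origin from P,Q",P-M@[120,-170],Q-M@[30,-170])
lc=[onz(cal,(np.where(green[v,130:220])[0][0]+130-.5,v),94) for v in (106,107)]; print("left crease->origin",[l[:2]-M@[30,170] for l in lc])
O=P-M@[120,-170]; np.savez("pose0.npz",O=O,yaw=yaw)
def panel(uv,h):  # ray onto plane h above panel; returns local coords
    o,dd=ray(cal,uv); t=np.deg2rad(12); nl=np.array([-np.sin(t),0,np.cos(t)])
    M3=np.eye(3);M3[:2,:2]=M; o=M3.T@(o-np.r_[O,0]); dd=M3.T@dd
    p0=np.array([30,0,94])+h*nl; return o+dd*(nl@(p0-o))/(nl@dd)
gray=im.mean(2)
dark=(gray<75).astype(np.uint8)
roi=np.zeros_like(dark); roi[110:195,150:365]=dark[110:195,150:365]
n,lab,st,ce=cv2.connectedComponentsWithStats(roi)
for i in range(1,n):
    if st[i,4]>15: print(st[i],ce[i].round(1),"local h0",panel(ce[i],0).round(1))
E
python3 m.py
python3 - <<'E'
import cv2
im=cv2.imread('pics/w1.png'); im=cv2.imread('pics/w1.png')
import numpy as np
a=np.load('pics/w1.npz')['im'][:,:,::-1]
A=cv2.resize(a[125:185,255:340],None,fx=6,fy=6,interpolation=cv2.INTER_CUBIC)
B=cv2.resize(a[25:115,120:205],None,fx=3.5,fy=3.5,interpolation=cv2.INTER_CUBIC)
o=np.zeros((360,820,3),np.uint8);o[:360,:510]=A;o[:315,515:515+B.shape[1]]=B
cv2.imwrite('pics/crop1.png',o[:,:800])
E
```

```text
x(y) (array([1.45116156e-01, 6.63772565e+02]), np.float64(0.2076545162911852)) (array([1.43319387e-01, 5.69012989e+02]), np.float64(0.20363389366693802)) y(x) (array([-1.37024878e-01, -1.59212699e+02]), np.float64(0.24313939546375163))
yaw -0.14323010450186124 -0.14411018410255091 -0.1423500249011716 -0.1361768268410198
rear right [ 628.17722511 -245.28860662] crease right [ 535.67496543 -232.61349576] 93.36662401782561
origin from P,Q [533.671964   -59.90048503] [530.24811264 -60.07205358]
left crease->origin [array([532.22233438, -61.55549683]), array([530.79464828, -61.2419546 ])]
[187 127  11  10  68] [192.3 131.6] local h0 [ -8.8 104.9  85.8]
[226 128  10  10  57] [230.6 132.1] local h0 [-8.4 44.8 85.8]
[281 145  36  35 707] [298.8 163.7] local h0 [-57.9 -66.5  75.3]
[150 150   2  14  16] [150.2 156.6] local h0 [-50.7 177.9  76.8]
```

View pics/crop1.png

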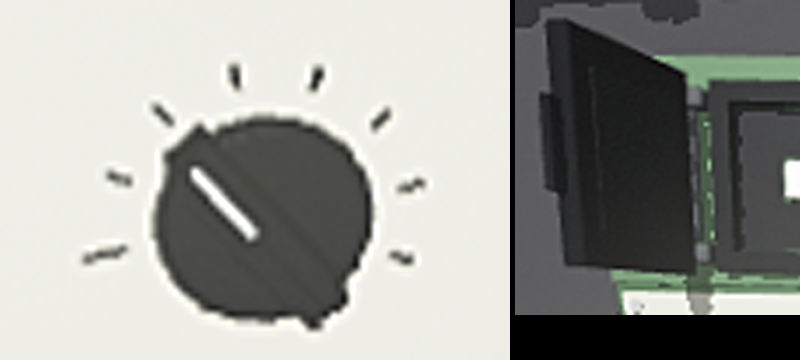

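```bash
cat > m2.py <<'E'
from m import *
from scipy.optimize import least_squares,brentq
print("-----")
O=np.array([532.0,-60.6]); import m; m.O=O
T=np.array([(105,255),(118,178),(162,113),(235,76),(317,76),(380,120),(410,185),(400,258)],float)
px=lambda x,y:(255+(x+.5)/6-.5,125+(y+.5)/6-.5)
t=np.deg2rad(12); up=np.array([np.cos(t),0,np.sin(t)]); nl=np.array([-np.sin(t),0,np.cos(t)])
L=np.array([panel(px(*p),0) for p in T]); ab=np.c_[(L-[30,0,94])@up,L[:,1]]
ang=np.deg2rad(105-30*np.arange(8)); rad=np.r_[44.5,[41.5]*7]
f=lambda c:(ab-c-rad[:,None]*np.c_[np.cos(ang),np.sin(ang)]).ravel()
s=least_squares(f,ab.mean(0)); print("hub ab",s.x,"res",f(s.x).reshape(-1,2).round(1).tolist())
hub=np.array([30,0,94])+s.x[0]*up+np.array([0,s.x[1],0]); print("hub local",hub)
w=[panel(px(*p),29) for p in((194,172),(255,236))]; d_=w[0]-w[1]; print("nose line",[((q-[30,0,94])@up-s.x[0],q[1]-s.x[1]) for q in w],"angle",np.degrees(np.arctan2(d_[1],d_@up)))
# key: bright centroid inside frame
sub=gray[160:195,192:235]; print(sub[::3,::3].astype(int))
key=panel((321/1.5-.5,266/1.5-.5),9); print("key",key)
o=lambda uv,z:M.T@(onz(cal,uv,z)[:2]-O)
cx=lambda x,y:(120+(x-515+.5)/3.5-.5,25+(y+.5)/3.5-.5)
print("hinge pts",o(cx(700,97),104),o(cx(703,252),104))
H=(o(cx(700,97),104)+o(cx(703,252),104))/2
e=np.mean([cx(548,20),cx(567,265)],0); M3=np.eye(3);M3[:2,:2]=M
for a in ((79,9),): 
  g=lambda th:proj(cal,M3@np.array([H[0],H[1]-(79*np.cos(th)-9*np.sin(th)),104+79*np.sin(th)+9*np.cos(th)])+np.r_[O,0])[0]-e[0]
  print([(th,g(th)) for th in (1.2,1.4,1.6,1.8)])
tc=dict(r.get_calibration("top")); print("bottle local",M.T@(onz(tc,(377,204),0)[:2]-O),"beaker",M.T@(onz(tc,(186,196),0)[:2]-O))
np.savez("pose.npz",O=O,yaw=yaw,hub=hub,key=key,H=H)
E
python3 m2.py | sed -n '/-----/,$p'
```

```text
-----
hub ab [-83.58650098 -64.05723828] res [[-0.1, -0.7], [0.2, -0.2], [0.0, -0.3], [-0.2, -0.2], [0.3, -0.3], [-0.5, 0.3], [0.1, 0.7], [0.2, 0.7]]
hub local [-51.75993539 -64.05723828  76.62138925]
nose line [(np.float64(23.386626970340387), np.float64(22.89670888174254)), (np.float64(6.511261755534875), np.float64(6.066960807336436))] angle 44.922454851284435
[[236 235 236 235 236 236 236 236 236 235 236 236 236 236 236]
 [235 236 235 236 235 236 236 236 236 236 236 235 236 236 235]
 [236 235 238 241 240 240 240 239 238 238 238 238 237 236 235]
 [235 236 211 120 118 117 119 119 116 116 117 112 172 236 236]
 [236 235 232 124 145 148 149 147 149 150 157 128 141 236 236]
 [235 235 249 123 231 226 227 228 229 230 244 122 141 236 235]
 [235 235 245 121 223 223 223 223 223 223 239 121 110 236 235]
 [235 235 243 119 223 223 222 222 223 222 236  94 109 235 235]
 [235 235 239 114 157 164 167 160 151 166 178 122 105 236 236]
 [235 235 235 241 242 238 237 238 238 234 235 235 230 235 235]
 [234 235 235 235 235 235 235 235 235 235 235 235 235 235 235]
 [247 247 246 245 246 245 244 243 241 242 242 239 239 239 239]]
key [-80.42964399  74.88894628  79.72851992]
hinge pts [103.70164365 126.01493241] [ 43.76660599 127.69344418]
[(1.2, np.float64(39.06825560412386)), (1.4, np.float64(24.956056300201936)), (1.6, np.float64(11.61795445041156)), (1.8, np.float64(-0.0529475280655447))]
bottle local [   2.36404915 -276.84421295] beaker [-52.3236276  239.23467732]
```

```bash
cat > g.py <<'E'
from h import *
D=np.load("pose.npz"); yaw=float(D["yaw"]); Rw=R.from_euler('z',yaw)
W=lambda p:Rw.apply(p)+np.r_[D["O"],0]
Rp=Rw*R.from_euler('y',-12,degrees=True)     # panel frame -> world (x up slope, z normal)
def pp(origin,off): return W(origin)+Rp.apply(off)
def rot(base,phi):  # tool z = -base z, tool y at angle phi (deg) from base x
    return (base*R.from_euler('z',phi+90,degrees=True)*R.from_euler('x',np.pi)).as_rotvec()
def sel(phi,gap=0,h=34,rad=24):
    a=np.deg2rad(phi); e=np.array([np.cos(a),np.sin(a),0]); t=np.array([-np.sin(a),np.cos(a),0])
    return pp(D["hub"],rad*e+(16+gap)*t+[0,0,h]), rot(Rp,phi)
E
python3 - <<'E'
from g import *
assert abs(Rp.apply([1,0,0])[2]-np.sin(np.deg2rad(12)))<1e-6
r.grip(0)
r.movep(*sel(60,8,100))
print(r.movel(*sel(60,8,34),vel=80,contact_N=6))
s=r.sense(); print(s["tool_pos"]-sel(60,8,34)[0],s["contact_force"],s["width"])
for phi in range(55,-40,-5):
    r.movel(*sel(phi,max(0,(phi-40)/2)),vel=30)
    s=r.sense(); print(phi,s["contact_force"].round(1),np.round(s["tool_pos"]-sel(phi,max(0,(phi-40)/2))[0],1))
r.movel(*sel(-35,8),vel=60); r.movel(*sel(-35,8,100))
# clear view pose
r.movep(W([-60,20,400]),rot(Rw,-90))
snap("w2"); print(r.sense()["clock"])
E
```

```text
False
[0.19320537 0.02221002 0.32801401] [-0.07215339  0.34022604 -0.71899079] 0.5642822990192525
55 [-0.  -0.4  0.2] [ 0.4 -0.1  0.5]
50 [-0.6  0.1 -0.1] [-0.  -0.1  0.1]
45 [0.2 0.1 0.5] [-0.1  0.   0. ]
40 [-1.5  3.4  1.3] [-0.7  0.6 -0.3]
35 [-0.1  2.7 -2. ] [ 0.1  0.3 -0. ]
30 [-0.5  0.3  0.5] [ 0.2 -0.6  0.1]
25 [-0.2  0.2  0.8] [-0.2 -0.2 -0.1]
20 [-2.4  1.3  0.1] [-0.5  0.3 -0.2]
15 [-3.7  4.5  1. ] [-0.9  0.8 -0.4]
10 [-1.1  3.8 -1. ] [-0.4  0.5 -0.2]
5 [ 0.3 -0.5  0.4] [ 0.6 -0.6  0.3]
0 [-0.3  0.1  0.2] [ 0.4 -0.6  0.2]
-5 [0.5 0.6 0.4] [0.1 0.1 0. ]
-10 [ 0.1  2.7 -0.3] [-0.   0.7 -0. ]
-15 [-0.8  5.   1. ] [-0.   1.  -0.1]
-20 [0.1 4.1 0.8] [0.1 0.6 0. ]
-25 [-0.1  0.1  0.8] [-0.1 -0.9  0.1]
-30 [-0.2 -0.2 -0.7] [ 0.1 -0.5  0.1]
-35 [ 0.9  1.2 -0.3] [0.2 0.2 0.1]
13.4333
```

View pics/w2.png

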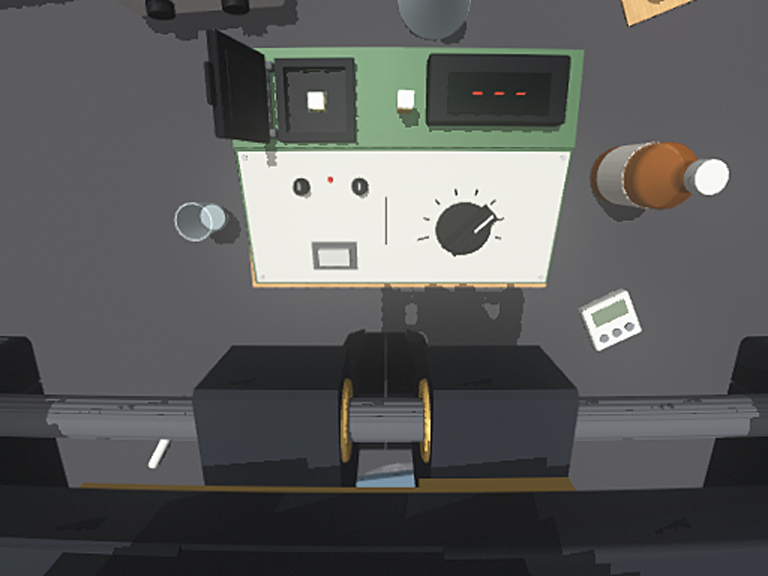

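```bash
cat > angle.py <<'E'
from g import *
def angle(n):
    d=dict(np.load(f"pics/{n}.npz")); Mi=Rp.inv()
    g=d["im"].mean(2).astype(np.uint8)
    c=proj(d,pp(D["hub"],[0,0,29])); yy,xx=np.mgrid[:g.shape[0],:g.shape[1]]
    P=[]
    for v,u in np.argwhere((g>110)&(np.hypot(xx-c[0],yy-c[1])<26)):
        o,dd=ray(d,(u,v)); o=Mi.apply(o-W(D["hub"])); dd=Mi.apply(dd); q=o+dd*(29-o[2])/dd[2]
        if np.hypot(*q[:2])<29 : P.append(q[:2])
    P=np.array(P)
    # keep only the component nearest the axis (the line)
    k=np.hypot(P[:,0],P[:,1])<25; P=P[k]; m=P.mean(0); e=np.linalg.svd(P-m)[2][0]; e=e*np.sign(e@m)
    return len(P),m.round(1),np.degrees(np.arctan2(e[1],e[0])),np.degrees(np.arctan2(m[1],m[0]))
E
python3 -c "
from angle import *
print(angle('w1'),angle('w2'))"
```

```text
(144, array([-10.5,  -1.5]), np.float64(-121.82899808657173), np.float64(-172.1102196606159)) (166, array([-9.8, -9. ]), np.float64(141.37195025944084), np.float64(-137.36793320178512))
```

```bash
python3 -c "
from g import *
for n,L in (('w1',((430,229),(446,247))),('w2',((493,218),(474,232)))):
    d=dict(np.load(f'pics/{n}.npz')); Q=[]
    for u,v in L:
        o,dd=ray(d,((u+.5)/1.5-.5,(v+.5)/1.5-.5)); o=Rp.inv().apply(o-W(D['hub'])); dd=Rp.inv().apply(dd); Q.append(o+dd*(29-o[2])/dd[2])
    e=Q[0]-Q[1]; print(n,np.round(Q,1).tolist(),np.degrees(np.arctan2(e[1],e[0])),np.degrees(np.arctan2(Q[0][1],Q[0][0])))
"
```

```text
w1 [[24.6, 23.6, 29.0], [5.6, 5.9, 29.0]] 43.0443970374853 43.866187169114916
w2 [[21.1, -24.0, 29.0], [6.3, -6.5, 29.0]] -49.90481583004766 -48.7253572332864
```

Run:
```python
from g import *
H=D["H"]; q=rot(Rw,0)
def tcp(th,gap=0,dz=0,rho=60):
    y=H[1]-(rho*np.cos(th)-9*np.sin(th)); z=104+rho*np.sin(th)+9*np.cos(th)
    return W([H[0],y+9+gap,z+22+dz])
r.movep(tcp(1.9,35,90),q)
r.movel(tcp(1.9,35),vel=150,contact_N=6)
for th in np.arange(1.9,0.05,-.15):
    r.movel(tcp(th),vel=70); s=r.sense(); print(round(th,2),s["contact_force"].round(1))
print(r.movel(tcp(-.12),vel=20,contact_N=10)); s=r.sense(); print(s["contact_force"],W([0,0,0])[2],s["tool_pos"][2]-22)
r.movel(tcp(0,0,90)); r.movep(W([-60,20,400]),rot(Rw,-90)); snap("w3"); print(r.sense()["clock"])
```

```text
1.9 [-0.1  0.5 -0.5]
1.75 [ 0.   0.7 -0.5]
1.6 [0.1 1.2 0.2]
1.45 [-1.2 -0.7  0.1]
1.3 [0.  0.4 0.5]
1.15 [0.6 0.3 0.1]
1.0 [-0.9 -0.8  0.6]
0.85 [-0.2 -0.4 -0.1]
0.7 [ 0.2 -0.3  0.2]
0.55 [-0.6 -0.5 -0. ]
0.4 [-0.3 -0.1  0.1]
0.25 [-1.4 -0.   0.6]
0.1 [ 0.4  0.4 -0. ]
True
[-2.20540518 -0.47004991  8.00255529] 0.0 113.61143850426481
21.9833
```

View pics/w3.png

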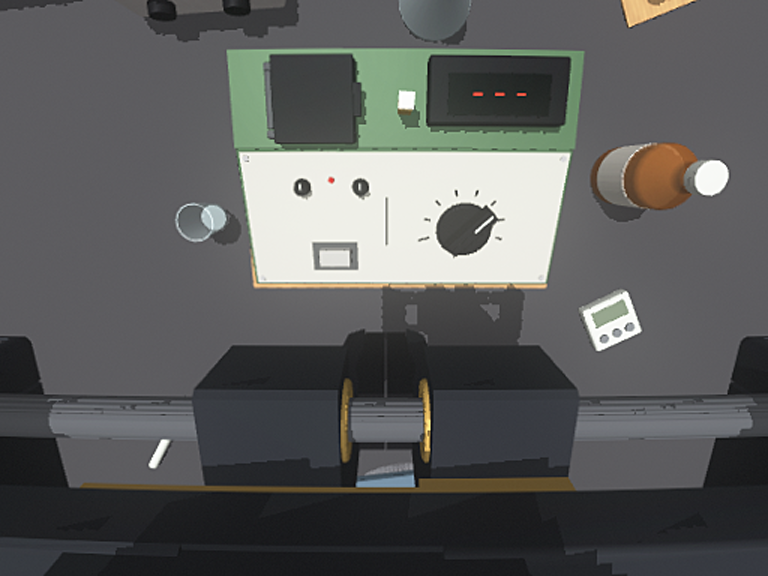

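Run:
```python
from g import *
d=dict(np.load("pics/w3.npz")); 
o,dd=ray(d,((335+.5)/1.5-.5,(258+.5)/1.5-.5)); o=Rp.inv().apply(o-W(D["key"])); dd=Rp.inv().apply(dd); print("key check",o-dd*o[2]/dd[2])
q=rot(Rp,-90); K=lambda h:pp(D["key"],[0,0,22+h])
ht=lambda:Rp.inv().apply(r.sense()["tool_pos"]-W(D["key"]))[2]-22
r.movep(K(60),q); r.movel(K(6),vel=100); r.movel(K(2),vel=20); r.hold(.3)
f0=r.sense()["contact_force"]
for h in np.arange(1.5,-8,-.5):
    c=r.movel(K(h),vel=15,contact_N=10); s=r.sense(); f=Rp.inv().apply(s["contact_force"]-f0)[2]
    print(h,round(ht(),2),f.round(1))
    if c or f>11: break
r.hold(.3); print(ht(),Rp.inv().apply(r.sense()["contact_force"]-f0)[2])
r.movel(K(60),vel=80); r.movep(W([-60,20,400]),rot(Rw,-90)); snap("w4"); print(r.sense()["clock"])
```

```text
key check [-3.23769726  0.25191813  0.        ]
1.5 1.46 0.2
1.0 0.97 0.0
0.5 0.48 -0.3
0.0 0.03 1.7
-0.5 -0.49 2.8
-1.0 -1.01 1.6
-1.5 -1.5 3.2
-2.0 -1.99 3.4
-2.5 -2.5 4.4
-3.0 -2.99 4.5
-3.5 -3.49 5.9
-4.0 -3.97 6.2
-4.5 -4.12 13.9
-4.107125339167464 15.19060599462154
29.85
```

View pics/w4.png

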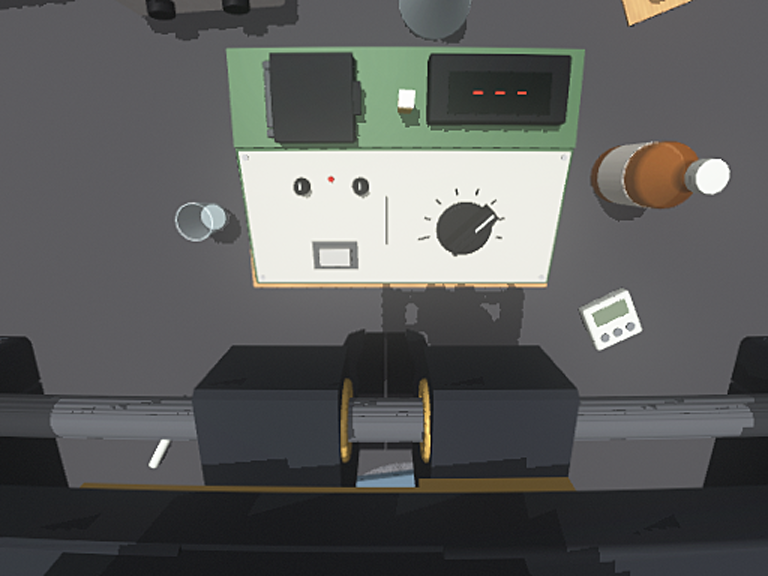

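The key travelled about 4 mm to its stop and came back up. The picture shows the pointer still at filter 6 (nose at about (493,218)), the lid shut at about (313,98), and everything else where it was.

```bash
python3 -c "
from bench import r
print(r.hand_in())"
```

```text
the job is handed in; nothing more can be done
None
```

I pushed the selector from filter 3 to filter 6 and shut the lid, then pressed the read key fully down and let it come back up; the job is handed in at about 30 s on the robot's clock, and nothing else on the bench looked moved in the last picture.

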